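Sort the cap screws, then hold the gear cover over its threaded holes

TASK

Stand the two loose cap screws on their heads in the wooden tray, each in the row that already holds a screw of its own length. Only then pick up the aluminium cover plate and hold it level about 2 cm above the open red gear housing, without resting on it, with its three holes lined up over the three threaded holes so that a colleague can start the screws. Finish while still holding it there, not setting it down or letting go, and leave the other things alone.

Things in the scene. Friction and masses are not known exactly. Their poses are not given: they have to be found in the camera images.
- screw_long: cap screw standing upside down on its head, brass-coloured shank up: black head 18 mm diameter x 12 mm, shank 12 mm diameter x 60 mm, 72 mm tall in all, about 75 g. Origin: centre of the face it stands on; z up along the shank. The LONG one of the two loose screws on the bench, to be sorted.
- screw_short: cap screw standing upside down on its head, brass-coloured shank up: black head 18 mm diameter x 12 mm, shank 12 mm diameter x 35 mm, 47 mm tall in all, about 54 g. Origin: centre of the face it stands on; z up along the shank. The SHORT one of the two loose screws on the bench, to be sorted.
- sample_long: cap screw standing upside down on its head, brass-coloured shank up: black head 18 mm diameter x 12 mm, shank 12 mm diameter x 60 mm, 72 mm tall in all, about 75 g. Origin: centre of the face it stands on; z up along the shank. Marks the tray's row for long screws (which row varies). Leave it standing.
- sample_short: cap screw standing upside down on its head, brass-coloured shank up: black head 18 mm diameter x 12 mm, shank 12 mm diameter x 35 mm, 47 mm tall in all, about 54 g. Origin: centre of the face it stands on; z up along the shank. Marks the tray's row for short screws (which row varies). Leave it standing.
- tray: fixed wooden tray, 98 (x) x 150 (y) x 14 mm high, two open rows along its y axis parted by a 6 mm wall: row centres at x = +23 and -23 mm, each 40 mm wide, 138 mm long inside, floor 6 mm above the bench. Origin: centre of the underside; z up. The marker screws stand at y = -45 mm; y from -20 to +60 mm is free in both rows.
- cover: loose aluminium cover plate, 140 (x) x 90 (y) x 6 mm, about 0.3 kg, flat on the bench, three 14 mm through holes (two at the -x end, one at the +x end); on top in the middle a black grip bar, 60 mm long (x), 16 mm thick (y), from 6 to 36 mm above the underside. Origin: centre of the underside; z up.
- housing: fixed red gear housing, open at the top, brass gears inside, 150 (x) x 100 (y) x 70 mm high; an 18 mm shaft stub sticks out 35 mm from its +x face; three 12 mm threaded holes in steel bosses flush with its rim, two at the -x end, one at the +x end. Origin: centre of the underside; z up.
- mallet: loose bystander: brown mallet lying on the bench, head 64 mm diameter x 100 mm, handle 200 mm long along its +y. Origin: on the bench under the head's middle. Leave alone.
- tin: loose bystander: yellow tin, 60 mm diameter x 60 mm. Origin: centre of the underside. Leave alone.
- file: loose bystander: steel file with a wooden handle, 250 mm long along its x, 20 mm high. Origin: on the bench, under it. Leave alone.
- cover_hole0 (a point): centre of cover plate hole 0 at the plate's underside; at x=-54, y=+30 mm in the cover's frame. Belongs over point thread0.
- thread0 (a point): centre of threaded hole 0 at the housing's top face, 70 mm above the bench; at x=-54, y=+30 mm in the housing's frame. Its axes are the housing's (z up).
- cover_hole1 (a point): centre of cover plate hole 1 at the plate's underside; at x=-54, y=-30 mm in the cover's frame. Belongs over point thread1.
- thread1 (a point): centre of threaded hole 1 at the housing's top face, 70 mm above the bench; at x=-54, y=-30 mm in the housing's frame. Its axes are the housing's (z up).
- cover_hole2 (a point): centre of cover plate hole 2 at the plate's underside; at x=+54, y=0 mm in the cover's frame. Belongs over point thread2.
- thread2 (a point): centre of threaded hole 2 at the housing's top face, 70 mm above the bench; at x=+54, y=0 mm in the housing's frame. Its axes are the housing's (z up).

How it is judged:
By the outcome, as a careful person would: the job done as asked, in the order asked, and still so for the second after the job is handed in, while the arm keeps its last pose, push and grip.
It also fails if it takes over 67 s, if anything falls off the work surface, if the arm or the gripper's body presses on something with over 40 N, if the wrist force passes 120 N, or if a joint passes its speed limit or range.

ROBOT

A 7-joint arm with a two-finger parallel gripper is mounted at the origin on the work surface. World frame = base frame: x ahead of the robot, y to its left, z up, the work surface at z = 0. Lengths are in m, angles in rad, forces in N, time in s.
With the tool pointing down it reaches from about 0.4 to 0.9 m from the base axis. Payload 5.5 kg.
Tool frame: the origin (TCP) lies at the very end of the fingers, on their centre line; the grasp point (between the pads) lies 19 mm behind it (robot.grip_point_offset is the distance from the TCP to the grasp point, in m); z points along the fingers, y is the line along which they close (so a half turn about z gives the same grasp; the last joint's range is limited). The gripper opens to 85 mm and grips with 20 to 120 N. Pads are 22 mm wide; open, the fingers measure 114 mm over their backs; the gripper's body (76 mm by 85 mm) begins 54 mm behind the grasp point. The pads swing forward as they close: fully open they stand 13 mm farther back than shut.
Start: joints at [1.403, 0.501, -0.427, 1.55, 0.221, 1.138, -0.21], TCP at [0.271, -0.591, 0.231] pointing down, gripper open.
Joint ranges: [-2.88, 2.88], [-0.31, 2.03], [-1.54, 1.56], [0.2, 2.42], [-1.41, 4.55], [0.19, 2.02], [-2.57, 2.57]. Speed limits (rad/s): [2.57, 2.57, 3.14, 3.14, 3.14, 3.14, 3.14].

INTERFACE

Orientations are given as a unit quaternion [w, x, y, z].
In Python, from station import robot gives the robot as it stands. The module is installed in compiled form; this text tells all that it offers.
- The arm moves only by the tool servo_tool, never from a script. Its argument "steps" is text: rows parted by semicolons, each of 4 numbers parted by spaces: the shift along the tool's x, y, z in mm, then the turn about the tool's z in rad. A call has exactly 5 rows; each row shifts and turns the commanded pose from where the row before left it, along the tool's axes as they then stand; what a row does not reach is not made up. A row lasts 1/12 s, in which the tool goes at most 41.7 mm and 7.16 degrees, less where a joint would pass 70% of its speed; a pose out of reach is approached as far as the arm can. A call with a gripper value outside its range is refused whole. "grip" is the opening, from 0 (shut) to 1 (fully open), set as the call begins (left out, the last holds). The fingers move at their own pace and stop on an object; the grip force is fixed at half the most. Time passes only in rows, so rows that do not move let the fingers close, or fill a call up. It gives the time, the measured TCP pose, the force, the opening and the grip force at its end, in the units of the state.
- robot.state(): the state, without advancing time (a new reading comes with each control period).
- robot.read_camera(name): name is "side" or "top"; returns the picture (420x560x3 uint8, blue, green, red); there is no depth.
- robot.camera_params(name): a dict with "fx", "fy", "cx", "cy" (pixels), "xyz" and "attitude" of the camera in the world. Camera axes: x right, y down, z forward; pixel columns grow to the right and rows downward; lengths in m; the calibration is good to about 2 mm. A picture is of the moment at which its call begins. camera_params takes no time and is no camera call.
- robot.finish_job(): hands the job in; it is judged then, once.
The state is a dict: "time_s": time; "q": joint angles; "joint_velocities": joint speeds; "effort": joint torques, N m; "tcp_pos": TCP position; "eef_rot": TCP orientation; "ft_force": force on the tool from outside, world axes, zero at the start; "torque": the same for the moment, N m; "width": opening from 0.0 (shut) to 1.0 (fully open); "grasp_force": force on a finger pad.
Only numpy, scipy, OpenCV 4.12 (cv2) and the standard library are available. Lean on these libraries where they do the work, as an engineer would, in place of code of your own. Each camera call takes 0.05 s, during which the arm holds its last target. There are 200 camera calls.

## Working session

There is one attempt and no reset: what is moved stays moved. The work goes in short steps, Python scripts to look and compute and a tool call to move; the robot and the scene stay as the last step left them, time stands still between calls to the robot, and variables do not carry over. Pictures are saved under pics/ and viewed, at most 10 in all, crops included, and the job is handed in when it is done.

Besides the shell and the picture viewer there is one more tool, called as a command line: name --argument value ..., lists and objects as JSON in quotes. servo_tool: Moves the arm, as the interface text tells. Its arguments: {"type":"object","properties":{"steps":{"type":"string"},"grip":{"type":"number"}},"required":["steps"]}

```bash
mkdir -p pics; python3 - <<'E'
from station import robot
import cv2
for n in("top","side"):
    cv2.imwrite(f"pics/{n}0.png",robot.read_camera(n)); print(n,robot.camera_params(n))
print(robot.state(), robot.grip_point_offset)
E
```

```text
top {'fx': 521.8238463911783, 'fy': 521.8238463911783, 'cx': 278.24194545422455, 'cy': 210.70982864236117, 'xyz': array([ 2.72252010e-01, -1.31495976e-03,  1.53672830e+00]), 'attitude': array([-0.07922233,  0.71564781, -0.68960618,  0.07755874])}
side {'fx': 415.5588543423685, 'fy': 415.5588543423685, 'cx': 277.4062013367946, 'cy': 205.3379300703172, 'xyz': array([0.27182361, 0.76919967, 0.53714616]), 'attitude': array([ 0.11112368, -0.1830809 ,  0.83542432, -0.50616116])}
{'time_s': 0.1, 'q': array([ 1.40315395,  0.50175634, -0.42684202,  1.55134827,  0.22079669,
        1.13828732, -0.21030883]), 'joint_velocities': array([ 0.00053883, -0.00081359,  0.00113587, -0.00322849,  0.00083573,
        0.00101109,  0.0012774 ]), 'effort': array([-1.09420979e-02, -5.70812953e+01, -5.83854899e+00, -2.81746638e+01,
        1.04984987e-02,  5.58511922e-03, -4.79894618e-05]), 'tcp_pos': array([ 0.2711898 , -0.59004002,  0.23036352]), 'eef_rot': array([-8.59564098e-04,  9.76878707e-01,  2.13792498e-01, -1.45623172e-04]), 'ft_force': array([-0.69875097,  0.76824423, -0.646616  ]), 'torque': array([ 0.01129618,  0.0330923 , -0.01255091]), 'grasp_force': 0.0, 'width': 1.001940517092959} 0.0187
```

View pics/top0.png

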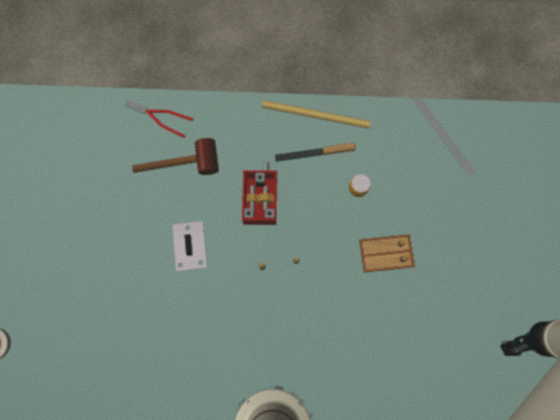

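View pics/side0.png

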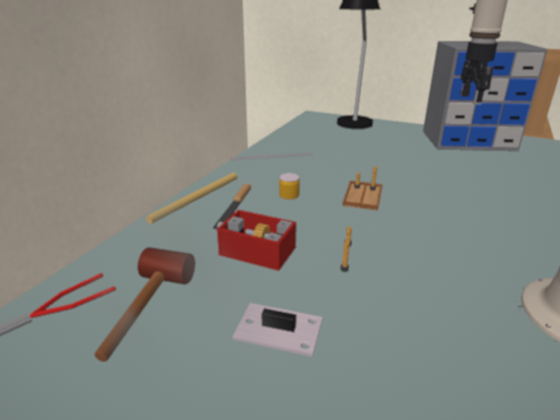

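The top view shows the cover at (189,245), housing (260,197), loose screws (263,266) and (296,260), and tray (387,253). In the side view the two loose screws overlap around (347,245), with the samples at (358,180) and (374,178). I'll zoom in for subpixel positions.

```bash
cat > h.py <<'E'
from station import robot
import numpy as np, cv2
from scipy.spatial.transform import Rotation as R
from scipy.optimize import least_squares
C={n:robot.camera_params(n) for n in("top","side")}
def rot(n): return R.from_quat(np.roll(C[n]["attitude"],-1)).as_matrix()
def proj(n,P):
    c=C[n]; p=(np.atleast_2d(P)-c["xyz"])@rot(n)
    return np.c_[c["fx"]*p[:,0]/p[:,2]+c["cx"],c["fy"]*p[:,1]/p[:,2]+c["cy"]]
def ray(n,uv,z):
    c=C[n]; d=rot(n)@np.array([(uv[0]-c["cx"])/c["fx"],(uv[1]-c["cy"])/c["fy"],1])
    return c["xyz"]+d*(z-c["xyz"][2])/d[2]
def crop(im,x,y,w,h,s): return cv2.resize(im[y:y+h,x:x+w],None,fx=s,fy=s,interpolation=cv2.INTER_CUBIC)
E
python3 - <<'E'
from h import *
t=cv2.imread("pics/top0.png");s=cv2.imread("pics/side0.png")
a=crop(t,165,160,120,120,5); b=crop(t,285,225,135,55,5)
# mosaic: A cover/housing 5x (600x600)
cv2.imwrite("pics/a.png",a)
cv2.imwrite("pics/b.png",np.vstack([cv2.copyMakeBorder(b,0,0,0,125,0),crop(s,335,155,64,26,12.5)[:325,:800]]) if 0 else b)
cv2.imwrite("pics/c.png",crop(s,215,160,180,135,4.4))
for p in ([0,0,0],[.27,-.59,.23]): print(proj("top",p),proj("side",p))
for n,p,z in[("cover",(189,245),.03),("hous",(260,197),.07),("s1",(263,266),.05),("s2",(296,260),.07),("tray",(387,253),.01)]: print(n,ray("top",p,z))
E
```

```text
[[273.15426555 429.72585298]] [[585.62158149 316.51371721]]
[[518.92561094 338.68208475]] [[469.24184306 104.77853836]]
cover [0.50037498 0.26487562 0.03      ]
hous [0.64222043 0.06268134 0.07      ]
s1 [0.44479487 0.0459593  0.05      ]
s2 [ 0.46285912 -0.04698625  0.07      ]
tray [ 0.50129603 -0.31622287  0.01      ]
```

View pics/a.png

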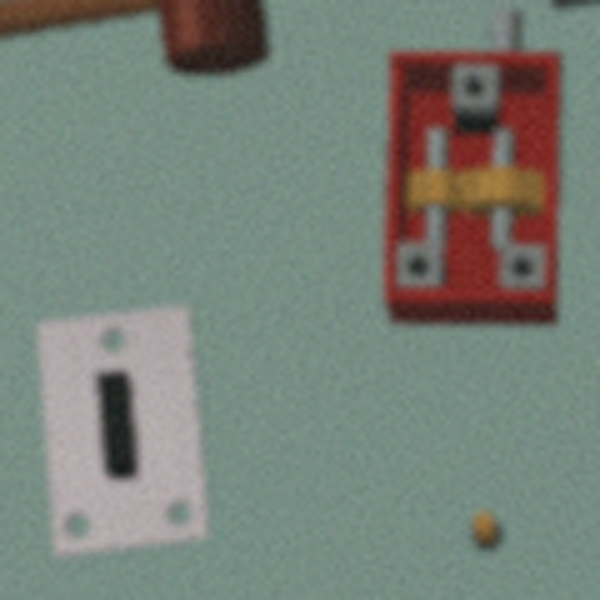

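View pics/b.png

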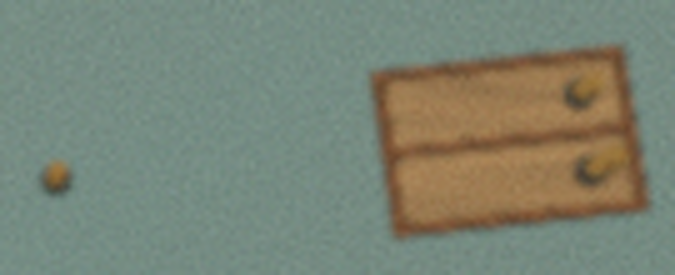

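View pics/c.png

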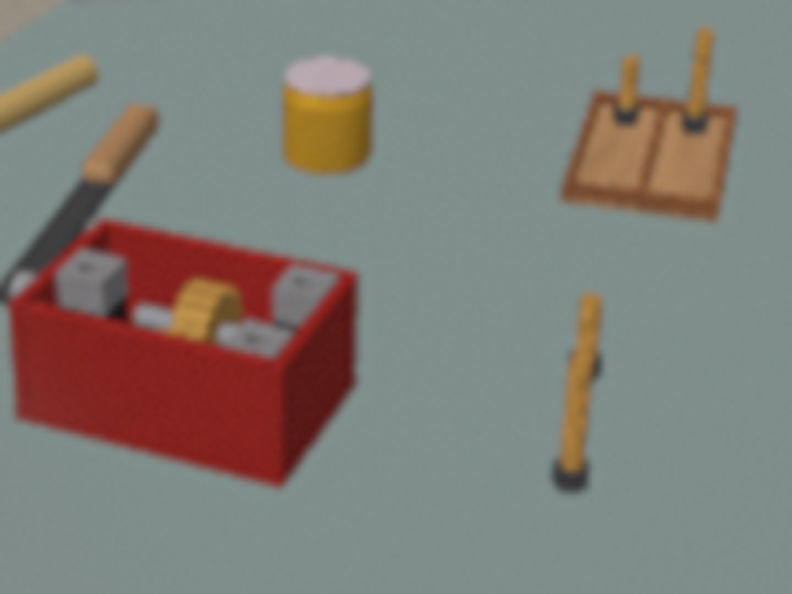

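The crops settle the layout. Cover holes in crop a are at (112,338), (77,525) and (180,513), and housing threads at (474,87), (418,266) and (522,266). In both views the long sample stands in the near (−x) tray row and the short one in the +x row. In the side crop, the front screw head is at (570,475) and the rear one at (584,363). Next I'll fit the poses and work out which loose screw is the long one.

```bash
cat > m.py <<'E'
from h import *
t=cv2.imread("pics/top0.png");s=cv2.imread("pics/side0.png")
def un(p,x0,y0,k): return (np.array(p,float)+.5)/k-.5+[x0,y0]
A=lambda p:un(p,165,160,5); B=lambda p:un(p,285,225,5); S=lambda p:un(p,215,160,4.4)
def place(v,m):
    c,q=np.cos(v[2]),np.sin(v[2]); m=np.array(m)/1e3
    return np.c_[v[0]+c*m[:,0]-q*m[:,1],v[1]+q*m[:,0]+c*m[:,1],m[:,2]]
def fit(name,obs,v0):
    f=lambda v:np.concatenate([(proj(n,place(v,m))-px).ravel() for n,m,px in obs])
    r=least_squares(f,v0,loss="soft_l1"); print(name,r.x.round(4),"res px",f(r.x).round(1)); return r.x
if __name__=="__main__":
    H=lambda z:[[54,0,z],[-54,30,z],[-54,-30,z]]
    Q=lambda a,b,z:[[a,b,z],[a,-b,z],[-a,-b,z],[-a,b,z]]
    oc=[("top",H(3)+Q(70,45,6),A([(112,338),(77,525),(180,513),(38,322),(188,306),(208,535),(55,553)]))]
    oc2=[("side",H(3),np.array([(249.5,321.5),(305,345.5),(314,321.5)]))]
    fit("cover top",oc,[.5,.26,0]); 
    oh=[("top",H(70)+Q(75,50,70),A([(474,87),(418,266),(522,266),(392,55),(560,55),(556,303),(388,303)]))]
    oh2=[("side",H(70),S([(90,268),(257,340),(305,281)])),("side",Q(75,50,70),S([(12,297),(105,222),(357,274),(282,360)]))]
    fit("hous top",oh,[.64,.06,0]); fit("hous side",oh2,[.64,.06,0]); fit("hous both",oh+oh2,[.64,.06,0])
    ot=[("top",Q(49,75,14),B([(374,72),(622,47),(648,209),(398,237)]))]
    os=[("side",Q(49,75,14),S([(563,193),(595,93),(736,108),(716,208)]))]
    fit("tray top",ot,[.5,-.316,0]);fit("tray side",os,[.5,-.316,0]);fit("tray both",ot+os,[.5,-.316,0])
    a=[("top",[[0,0,6]],A([(488,541)])),("side",[[0,0,6]],S([(570,475)]))]
    b=[("top",[[0,0,6]],B([(55,182)])),("side",[[0,0,6]],S([(584,363)]))]
    va=fit("A",a,[.44,.05,0]); vb=fit("B",b,[.46,-.05,0])
    for n,v in(("A",va),("B",vb)):
        for L in(47,72): 
            p=place(v,[[0,0,L]]); print(n,L,"side crop",((proj("side",p)-[215,160]+.5)*4.4-.5).round(),"topA",((proj("top",p)-[165,160]+.5)*5-.5).round(),"topB",((proj("top",p)-[285,225]+.5)*5-.5).round())
    for v,o in((.0,oc2),): fit("cover side",o,[.5,.26,0]); fit("cover both",oc+oc2,[.5,.26,0])
E
python3 m.py
```

```text
cover top [0.5036 0.2696 0.154 ] res px [ 0.6  0.3  0.3 -0.1  0.  -0.1 -0.2 -0.2 -0.2 -0.4 -0.2  0.2 -0.2  0.2]
hous top [0.6483 0.0653 0.0285] res px [ 0.1  0.   0.3  0.2  0.3  0.4 -0.4 -0.6  0.1 -0.3  0.4  0.2 -0.9 -0.1]
hous side [0.6489 0.0609 0.0124] res px [ 0.4 -0.6  0.2 -0.4  0.4  0.  -1.3  1.1 -0.4 -1.4  0.6 -0.5 -0.3  1.9]
hous both [0.6481 0.0641 0.0241] res px [ 0.6  0.1  0.6  0.3  0.7  0.5  0.1 -0.6  0.6 -0.1  0.7  0.4 -0.5 -0.1
 -0.   0.2  0.2  0.3  0.2  0.6 -1.7  2.1 -1.2 -0.6  0.3 -0.  -0.1  2.6]
tray top [ 0.5015 -0.3146  0.1435] res px [-0.3  0.   0.2 -0.3  0.4  0.2 -0.4  0. ]
tray side [ 0.4991 -0.3126  0.144 ] res px [-0.6 -1.2 -0.4  0.1  0.2  0.5  0.9  0.1]
tray both [ 0.5006 -0.3144  0.1425] res px [-0.4  0.3  0.2  0.   0.4  0.5 -0.5  0.3 -0.9 -1.5 -0.7 -0.2 -0.1  0.2
  0.5 -0.3]
A [0.4459 0.0489 0.    ] res px [ 0.2 -0.4  0.2  0.4]
B [ 0.4683 -0.0494  0.    ] res px [ 0.5 -0.  -0.1  0.9]
A 47 side crop [[577. 407.]] topA [[487. 531.]] topB [[-113.  206.]]
A 72 side crop [[581. 362.]] topA [[486. 525.]] topB [[-114.  200.]]
B 47 side crop [[589. 301.]] topA [[660. 498.]] topB [[ 60. 173.]]
B 72 side crop [[593. 259.]] topA [[662. 492.]] topB [[ 62. 167.]]
cover side [0.5014 0.2641 0.1579] res px [ 0.8 -0.2  0.2  0.3 -1.7 -0.1]
cover both [0.5024 0.2675 0.1578] res px [ 1.2  0.7  1.   0.4  0.8  0.3  0.3  0.3  0.4 -0.   0.6  0.6  0.6  0.7
 -0.6  0.9 -1.1  1.5 -2.9  1. ]
```

B's observed tip fits the 47 mm length, so A (0.446, 0.049) is the long screw and B (0.468, −0.049) the short one. First I'll turn the tool to a yaw of about 0.15, matching the tray and cover.

servo_tool --steps "0 0 0 0.056; 0 0 0 0.056; 0 0 0 0.056; 0 0 0 0.056; 0 0 0 0.056" --grip 0.6

```text
time_s: 0.52
tcp_pos: [0.2713, -0.5902, 0.2306]
eef_rot: [-0.001, 0.997, 0.074, -0.0]
ft_force: [-0.0, 0.5, 0.8]
width: 0.6
grasp_force: 0.0
```

```bash
cat > go.py <<'E'
import sys
from h import *
# usage: go.py x y z yaw : displacement from here to there in tool axes
def go(x,y,z,yaw):
    s=robot.state(); q=R.from_quat(np.roll(s["eef_rot"],-1)); m=q.as_matrix()
    cy=np.arctan2(m[1,0],m[0,0])
    d=m.T@(np.array([x,y,z])-s["tcp_pos"])*1e3
    print("t",round(s["time_s"],2),"tcp",s["tcp_pos"].round(4),"yaw",round(cy,4),"tilt",m[:2,2].round(4),"d mm",d.round(1),"turn",round(cy-yaw,4),"w",round(s["width"],3),"gf",round(s["grasp_force"],1),"F",s["ft_force"].round(1),"q7",s["q"][6].round(2))
if __name__=="__main__": go(*map(float,sys.argv[1:5]))
E
python3 go.py .446 .049 .15 .15
```

```text
t 0.52 tcp [ 0.2713 -0.5902  0.2306] yaw 0.148 tilt [-0.0004  0.0012] d mm [ 267.1 -606.3   81.3] turn -0.002 w 0.6 gf 0.0 F [-0.   0.5  0.8] q7 -0.47
```

servo_tool --steps "13 -30 4 0; 13 -30 4 0; 13 -30 4 0; 13 -30 4 0; 13 -30 4 0"

```text
time_s: 0.93
tcp_pos: [0.3131, -0.4307, 0.2107]
eef_rot: [-0.0, 0.997, 0.075, -0.0]
ft_force: [0.1, 0.2, 1.1]
width: 0.6
grasp_force: 0.0
```

servo_tool --steps "13 -30 4 0; 13 -30 4 0; 13 -30 4 0; 13 -30 4 0; 13 -30 4 0"

```text
time_s: 1.35
tcp_pos: [0.3547, -0.2728, 0.1909]
eef_rot: [-0.0, 0.997, 0.075, -0.0]
ft_force: [0.6, -0.2, 0.2]
width: 0.603
grasp_force: 0.0
```

servo_tool --steps "13 -30 4 0; 13 -30 4 0; 13 -30 4 0; 13 -30 4 0; 13 -30 4 0"

```text
time_s: 1.77
tcp_pos: [0.3965, -0.1149, 0.1711]
eef_rot: [0.0, 0.997, 0.075, -0.0]
ft_force: [1.1, -0.5, 0.9]
width: 0.599
grasp_force: 0.0
```

servo_tool --steps "14 -30 4 0; 14 -31 4 0; 14 -31 4 0; 0 0 0 0; 0 0 0 0"

```text
time_s: 2.18
tcp_pos: [0.4243, -0.0169, 0.1591]
eef_rot: [-0.0, 0.997, 0.078, -0.0]
ft_force: [0.7, -1.0, -0.1]
width: 0.6
grasp_force: 0.0
```

```bash
python3 go.py .446 .049 .085 .15
```

```text
t 2.18 tcp [ 0.4243 -0.0169  0.1591] yaw 0.1562 tilt [-0.0005  0.0009] d mm [ 31.7 -61.6  74.1] turn 0.0062 w 0.6 gf 0.0 F [ 0.7 -1.  -0.1] q7 -1.63
```

servo_tool --steps "8 -15.5 15 0; 8 -15.5 15 0; 8 -15.5 15 0; 8 -15 15 0; 0 0 14 0.006"

```text
time_s: 2.6
tcp_pos: [0.4478, 0.0482, 0.0848]
eef_rot: [-0.001, 0.997, 0.073, 0.001]
ft_force: [0.8, -0.2, 0.5]
width: 0.601
grasp_force: 0.0
```

```bash
python3 go.py .446 .049 .021 .15; python3 -c "
from h import *
t=robot.read_camera('top');s=robot.read_camera('side')
cv2.imwrite('pics/d.png',np.hstack([crop(t,235,235,80,60,5),crop(s,310,190,80,60,5)]))"
```

```text
t 2.6 tcp [0.4478 0.0482 0.0848] yaw 0.146 tilt [0.0014 0.0015] d mm [-1.8 -1.  63.8] turn -0.004 w 0.601 gf 0.0 F [ 0.8 -0.2  0.5] q7 -1.95
```

View pics/d.png

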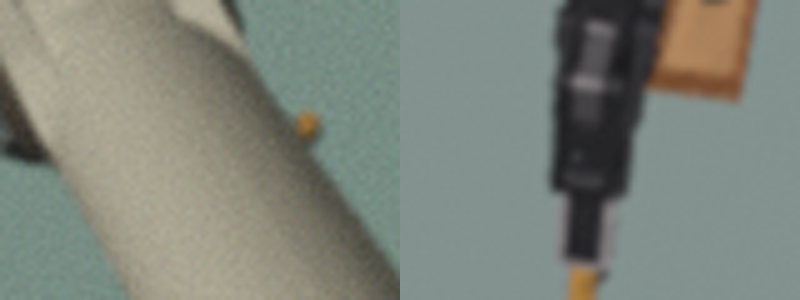

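The arm hides screw A in the top view. In the side view the finger tip (585,262) lines up with the shank (582,275), so I'll descend and grip.

servo_tool --steps "-1 -1 16 0; 0 0 16 0; 0 0 16 0; 0 0 15.5 0; 0 0 0 0"

```text
time_s: 3.12
tcp_pos: [0.444, 0.0451, 0.0204]
eef_rot: [0.001, 0.997, 0.071, -0.002]
ft_force: [-0.5, 0.6, 0.2]
width: 0.602
grasp_force: 0.0
```

servo_tool --steps "0 0 0 0; 0 0 0 0; 0 0 0 0; 0 0 0 0; 0 0 0 0" --grip 0

```text
time_s: 3.53
tcp_pos: [0.4466, 0.047, 0.0229]
eef_rot: [0.0, 0.997, 0.072, 0.001]
ft_force: [-1.0, -1.2, 8.3]
width: 0.123
grasp_force: 58.4
```

servo_tool --steps "0 0 0 0; 0 0 0 0; 0 0 0 0; 0 0 0 0; 0 0 0 0"

```text
time_s: 3.95
tcp_pos: [0.4466, 0.047, 0.0229]
eef_rot: [0.001, 0.997, 0.072, 0.001]
ft_force: [-0.9, -2.1, 7.3]
width: 0.124
grasp_force: 58.4
```

```bash
python3 go.py .446 .049 .021 .15
```

```text
t 3.95 tcp [0.4466 0.047  0.0229] yaw 0.1447 tilt [ 0.002  -0.0009] d mm [-0.3 -2.1  1.9] turn -0.0053 w 0.124 gf 58.4 F [-0.9 -2.1  7.3] q7 -2.06
```

servo_tool --steps "0 0 -18 0; 0 0 -18 0; 0 0 -18 0; 0 0 -18 0; 0 0 -18 0"

```text
time_s: 4.37
tcp_pos: [0.4454, 0.0473, 0.1129]
eef_rot: [0.0, 0.997, 0.073, 0.0]
ft_force: [-0.2, -1.4, -0.9]
width: 0.124
grasp_force: 58.4
```

```bash
python3 go.py .4714 -.2732 .11 .1425
```

```text
t 4.37 tcp [0.4454 0.0473 0.1129] yaw 0.1451 tilt [ 0.0001 -0.0001] d mm [-20.6 320.9   3. ] turn 0.0026 w 0.124 gf 58.4 F [-0.2 -1.4 -0.9] q7 -1.91
```

servo_tool --steps "-2 30 0 0; -2 30 0 0; -2 30 0 0; -2 30 0 0; -2 30 0 0"

```text
time_s: 4.78
tcp_pos: [0.4572, -0.104, 0.1124]
eef_rot: [0.0, 0.997, 0.073, 0.0]
ft_force: [1.2, -0.0, -0.6]
width: 0.121
grasp_force: 58.5
```

servo_tool --steps "-2 32 0 0; -2 32 0 0; -2 32 0 0; -2 32 0 0; -2 32 0 0"

```text
time_s: 5.2
tcp_pos: [0.4703, -0.264, 0.1122]
eef_rot: [0.0, 0.997, 0.072, 0.0]
ft_force: [0.5, 0.8, -1.0]
width: 0.123
grasp_force: 58.5
```

servo_tool --steps "0 11 0 0.003; 0 0 0 0; 0 0 0 0; 0 0 0 0; 0 0 0 0"

```text
time_s: 5.62
tcp_pos: [0.4723, -0.2711, 0.1119]
eef_rot: [-0.0, 0.997, 0.072, -0.0]
ft_force: [0.7, 0.0, -0.6]
width: 0.126
grasp_force: 58.5
```

```bash
python3 go.py .4714 -.2732 .03 .1425; python3 -c "
from h import *
t=robot.read_camera('top');s=robot.read_camera('side')
cv2.imwrite('pics/e.png',np.hstack([crop(t,345,220,80,75,5),crop(s,325,130,80,75,5)]))"
```

```text
t 5.62 tcp [ 0.4723 -0.2711  0.1119] yaw 0.1446 tilt [-0.0001  0.0008] d mm [-1.2  2.  81.9] turn 0.0021 w 0.126 gf 58.5 F [ 0.7  0.  -0.6] q7 -1.26
```

View pics/e.png

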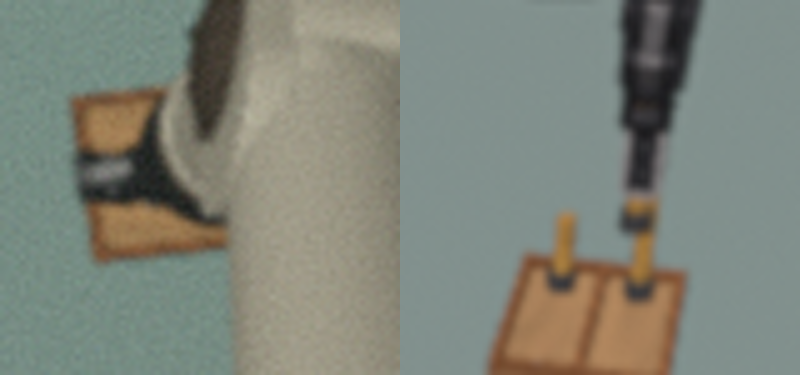

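The side view shows the long screw hanging upright (head at (636,215)) above the near row, which holds the long sample. I'll lower it gently.

servo_tool --steps "-1 2 20 0.002; 0 0 20 0; 0 0 20 0; 0 0 18 0; 0 0 0 0"

```text
time_s: 6.13
tcp_pos: [0.4691, -0.2732, 0.0308]
eef_rot: [-0.002, 0.998, 0.071, -0.002]
ft_force: [-1.5, 0.6, -1.0]
width: 0.129
grasp_force: 58.5
```

servo_tool --steps "0 0 2 0; 0 0 1 0; 0 0 1 0; 0 0 0 0; 0 0 0 0"

```text
time_s: 6.55
tcp_pos: [0.472, -0.2757, 0.0307]
eef_rot: [0.001, 0.998, 0.07, 0.001]
ft_force: [-0.7, 0.5, -0.9]
width: 0.126
grasp_force: 58.5
```

servo_tool --steps "0 0 1 0; 0 0 1 0; 0 0 0 0; 0 0 0 0; 0 0 0 0"

```text
time_s: 6.97
tcp_pos: [0.472, -0.2757, 0.029]
eef_rot: [0.001, 0.998, 0.07, 0.0]
ft_force: [-2.0, 0.2, 7.7]
width: 0.122
grasp_force: 59.6
```

Contact with the floor at 7.7 N. Releasing partway.

servo_tool --steps "0 0 0 0; 0 0 0 0; 0 0 0 0; 0 0 0 0; 0 0 0 0" --grip 0.4

```text
time_s: 7.38
tcp_pos: [0.4714, -0.2753, 0.0277]
eef_rot: [-0.0, 0.998, 0.07, -0.0]
ft_force: [0.5, -0.4, -0.1]
width: 0.401
grasp_force: 0.0
```

servo_tool --steps "0 0 -16 0; 0 0 -18 0; 0 0 -18 0; 0 0 -18 0; 0 0 -18 0"

```text
time_s: 7.8
tcp_pos: [0.4713, -0.2751, 0.1164]
eef_rot: [-0.0, 0.998, 0.07, -0.0]
ft_force: [0.2, -0.5, -0.7]
width: 0.404
grasp_force: 0.0
```

```bash
python3 go.py .4685 -.049 .11 .15; python3 -c "
from h import *
t=robot.read_camera('top');s=robot.read_camera('side')
cv2.imwrite('pics/f.png',np.hstack([crop(t,260,230,60,50,5),crop(s,325,150,100,100,5)[:250*2][:250]]) if 0 else crop(s,325,150,80,80,5))"
```

```text
t 7.8 tcp [ 0.4713 -0.2751  0.1164] yaw 0.1399 tilt [-0.0003  0.0004] d mm [  28.8 -224.3    6.5] turn -0.0101 w 0.404 gf 0.0 F [ 0.2 -0.5 -0.7] q7 -1.26
```

View pics/f.png

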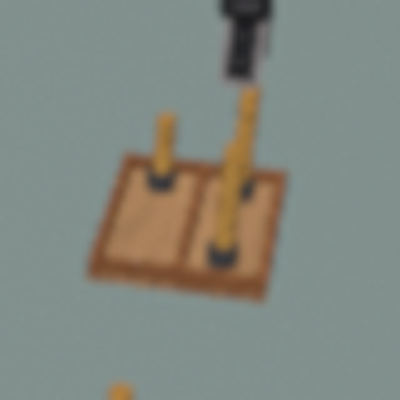

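The long screw stands in the near row (head at (222,255)). Next is the short one.

servo_tool --steps "5.5 -37 0 -0.01; 5.5 -37 0 0; 6 -37 0 0; 6 -37 0 0; 6 -37 0 0" --grip 0.6

```text
time_s: 8.32
tcp_pos: [0.472, -0.0866, 0.1152]
eef_rot: [-0.0, 0.997, 0.074, -0.0]
ft_force: [0.3, 0.6, -0.0]
width: 0.601
grasp_force: 0.0
```

servo_tool --steps "0 -37 0 0; 0 -2.5 10 0; 0 0 20 0; 0 0 0 0; 0 0 0 0"

```text
time_s: 8.73
tcp_pos: [0.4656, -0.049, 0.0847]
eef_rot: [-0.0, 0.997, 0.075, -0.002]
ft_force: [-0.4, 0.4, 0.1]
width: 0.6
grasp_force: 0.0
```

```bash
python3 go.py .4685 -.049 .017 .15
```

```text
t 8.73 tcp [ 0.4656 -0.049   0.0847] yaw 0.1502 tilt [-0.0033  0.0007] d mm [ 3.1  0.6 67.7] turn 0.0002 w 0.6 gf 0.0 F [-0.4  0.4  0.1] q7 -1.73
```

servo_tool --steps "2 0 17 0; 0 0 17 0; 0 0 17 0; 0 0 16 0; 0 0 0 0"

```text
time_s: 9.15
tcp_pos: [0.4674, -0.0495, 0.017]
eef_rot: [-0.0, 0.997, 0.074, -0.002]
ft_force: [0.3, -0.9, 0.1]
width: 0.602
grasp_force: 0.0
```

servo_tool --steps "0 0 0 0; 0 0 0 0; 0 0 0 0; 0 0 0 0; 0 0 0 0" --grip 0

```text
time_s: 9.57
tcp_pos: [0.4698, -0.049, 0.0198]
eef_rot: [0.0, 0.997, 0.075, 0.001]
ft_force: [-1.1, -1.0, 4.1]
width: 0.118
grasp_force: 58.6
```

servo_tool --steps "0 0 0 0; 0 0 0 0; 0 0 -10 0; 0 0 -20 0; 0 0 -20 0"

```text
time_s: 9.98
tcp_pos: [0.468, -0.0483, 0.0694]
eef_rot: [-0.0, 0.997, 0.075, -0.001]
ft_force: [-1.1, 0.0, -1.4]
width: 0.118
grasp_force: 58.7
```

servo_tool --steps "0 0 -20 0; 0 0 -20 0; 0 0 0 0; 0 0 0 0; 0 0 0 0"

```text
time_s: 10.4
tcp_pos: [0.4685, -0.0489, 0.1087]
eef_rot: [0.0, 0.997, 0.075, -0.0]
ft_force: [0.4, 0.0, -0.9]
width: 0.116
grasp_force: 58.7
```

```bash
python3 - <<'E'
import m,go
x,y,_=m.place([.5006,-.3144,.1425],[[23,10,0]])[0]; print(x,y)
go.go(x,y,.105,.1425)
E
```

```text
0.5219466908605783 -0.3012349405887058
t 10.4 tcp [ 0.4685 -0.0489  0.1087] yaw 0.1495 tilt [-0.0003 -0.0003] d mm [ 15.3 257.4   3.8] turn 0.007 w 0.116 gf 58.7 F [ 0.4  0.  -0.9] q7 -1.7
```

servo_tool --steps "2 32 0 0; 2 32 0 0; 2 32 0 0; 2 32 0 0; 2 32 0 0"

```text
time_s: 10.82
tcp_pos: [0.5017, -0.2065, 0.1074]
eef_rot: [-0.001, 0.997, 0.075, -0.001]
ft_force: [-0.1, 0.0, -1.1]
width: 0.113
grasp_force: 58.7
```

servo_tool --steps "2 32 0 0.007; 2 32 0 0; 1 33 0 0; 0 0 0 0; 0 0 0 0"

```text
time_s: 11.23
tcp_pos: [0.5202, -0.3029, 0.1068]
eef_rot: [-0.001, 0.998, 0.069, -0.001]
ft_force: [-0.3, 0.7, 0.1]
width: 0.115
grasp_force: 58.7
```

```bash
python3 go.py .5219 -.3012 .0265 .1425
```

```text
t 11.23 tcp [ 0.5202 -0.3029  0.1068] yaw 0.1384 tilt [-0.0025  0.001 ] d mm [ 2.1 -1.4 80.3] turn -0.0041 w 0.115 gf 58.7 F [-0.3  0.7  0.1] q7 -1.27
```

servo_tool --steps "1 -1 19 0; 0 0 19 0; 0 0 19 0; 0 0 19 0; 0 0 0 0"

```text
time_s: 11.65
tcp_pos: [0.5191, -0.296, 0.0283]
eef_rot: [-0.003, 0.997, 0.072, -0.003]
ft_force: [-1.6, 0.2, -0.8]
width: 0.116
grasp_force: 58.7
```

servo_tool --steps "0 0 1 0; 0 0 1 0; 0 0 1 0; 0 0 0 0; 0 0 0 0"

```text
time_s: 12.07
tcp_pos: [0.5231, -0.2998, 0.0308]
eef_rot: [0.0, 0.997, 0.071, 0.001]
ft_force: [-0.1, 0.0, -0.2]
width: 0.118
grasp_force: 58.7
```

servo_tool --steps "0 0 1.5 0; 0 0 1.5 0; 0 0 0 0; 0 0 0 0; 0 0 0 0"

```text
time_s: 12.48
tcp_pos: [0.5225, -0.2996, 0.0268]
eef_rot: [-0.0, 0.997, 0.071, 0.0]
ft_force: [-0.2, 1.3, -0.1]
width: 0.119
grasp_force: 58.7
```

servo_tool --steps "0 0 1 0; 0 0 0.5 0; 0 0 0 0; 0 0 0 0; 0 0 0 0"

```text
time_s: 12.9
tcp_pos: [0.5228, -0.2996, 0.0258]
eef_rot: [0.0, 0.997, 0.071, 0.0]
ft_force: [-1.4, 0.4, 5.1]
width: 0.117
grasp_force: 59.3
```

Contact at the height I expected. Release and rise.

servo_tool --steps "0 0 0 0; 0 0 0 0; 0 0 0 0; 0 0 0 0; 0 0 0 0" --grip 0.4

```text
time_s: 13.32
tcp_pos: [0.5224, -0.2995, 0.0251]
eef_rot: [-0.0, 0.997, 0.071, -0.0]
ft_force: [0.0, 0.4, -0.7]
width: 0.401
grasp_force: 0.0
```

servo_tool --steps "0 0 -16 0; 0 0 -20 0; 0 0 -30 0; 0 0 -30 0; 0 0 -30 0"

```text
time_s: 13.73
tcp_pos: [0.5222, -0.2992, 0.1522]
eef_rot: [-0.0, 0.997, 0.071, -0.0]
ft_force: [0.5, -1.1, -0.7]
width: 0.398
grasp_force: 0.0
```

```bash
python3 go.py .503 .267 .15 .156; python3 -c "
from h import *
s=robot.read_camera('side')
cv2.imwrite('pics/g.png',crop(s,325,150,80,80,5))"
```

```text
t 13.73 tcp [ 0.5222 -0.2992  0.1522] yaw 0.1431 tilt [-0.0006  0.0007] d mm [  61.7 -563.2    2.6] turn -0.0129 w 0.398 gf 0.0 F [ 0.5 -1.1 -0.7] q7 -1.24
```

View pics/g.png

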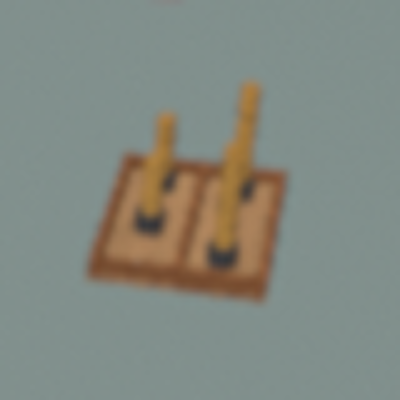

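Both loose screws now stand in the right rows: short head at (150,220) beside the short sample, long head at (222,255) beside the long one. On to the cover.

servo_tool --steps "4 -37 0 0; 4 -37 0 0; 4 -37 0 0; 4 -37 0 0; 4 -37 0 0" --grip 0.6

```text
time_s: 14.2
tcp_pos: [0.5156, -0.1121, 0.1513]
eef_rot: [0.0, 0.997, 0.071, 0.0]
ft_force: [1.1, -0.3, 1.1]
width: 0.595
grasp_force: 0.0
```

servo_tool --steps "4 -37 0 0; 4 -37 0 0; 4 -37 0 0; 4 -37 0 0; 4 -37 0 0"

```text
time_s: 14.62
tcp_pos: [0.5091, 0.074, 0.1513]
eef_rot: [0.0, 0.997, 0.071, 0.0]
ft_force: [1.1, 0.4, 0.5]
width: 0.601
grasp_force: 0.0
```

servo_tool --steps "4 -37 0 0; 4 -37 0 0; 4 -37 0 0; 4 -37 0 0; 4 -37 0 -0.013"

```text
time_s: 15.03
tcp_pos: [0.5027, 0.26, 0.1512]
eef_rot: [0.0, 0.997, 0.078, 0.0]
ft_force: [0.9, 0.5, 0.1]
width: 0.602
grasp_force: 0.0
```

servo_tool --steps "0 -4 20 0; 0 -4 20 0; 0 0 20 0; 0 0 0 0; 0 0 0 0"

```text
time_s: 15.45
tcp_pos: [0.5007, 0.2658, 0.0904]
eef_rot: [0.0, 0.997, 0.078, -0.001]
ft_force: [1.1, 0.3, 0.9]
width: 0.601
grasp_force: 0.0
```

```bash
python3 go.py .503 .267 .011 .156
```

```text
t 15.45 tcp [0.5007 0.2658 0.0904] yaw 0.1562 tilt [-0.0025 -0.0011] d mm [ 2.6 -0.9 79.4] turn 0.0002 w 0.601 gf 0.0 F [1.1 0.3 0.9] q7 -2.35
```

servo_tool --steps "2 -1 17 0; 0 0 17 0; 0 0 17 0; 0 0 17 0; 0 0 0 0"

```text
time_s: 15.87
tcp_pos: [0.5029, 0.2662, 0.022]
eef_rot: [0.001, 0.997, 0.077, -0.001]
ft_force: [-0.7, 0.1, 0.0]
width: 0.602
grasp_force: 0.0
```

servo_tool --steps "0 0 0 0; 0 0 0 0; 0 0 0 0; 0 0 0 0; 0 0 0 0"

```text
time_s: 16.28
tcp_pos: [0.5042, 0.2678, 0.0243]
eef_rot: [-0.0, 0.997, 0.078, 0.001]
ft_force: [0.5, -0.1, -0.1]
width: 0.597
grasp_force: 0.0
```

```bash
python3 go.py .503 .267 .0105 .156
```

```text
t 16.28 tcp [0.5042 0.2678 0.0243] yaw 0.1556 tilt [0.0016 0.0006] d mm [-1.4  0.6 13.8] turn -0.0004 w 0.597 gf 0.0 F [ 0.5 -0.1 -0.1] q7 -2.41
```

servo_tool --steps "-1 0 5 0; 0 0 5 0; 0 0 2.5 0; 0 0 0 0; 0 0 0 0"

```text
time_s: 16.7
tcp_pos: [0.5021, 0.2673, 0.0103]
eef_rot: [0.0, 0.997, 0.078, -0.0]
ft_force: [-0.4, 0.0, 0.3]
width: 0.603
grasp_force: 0.0
```

servo_tool --steps "0 0 0 0; 0 0 0 0; 0 0 0 0; 0 0 0 0; 0 0 0 0" --grip 0

```text
time_s: 17.12
tcp_pos: [0.5028, 0.2675, 0.0111]
eef_rot: [-0.0, 0.997, 0.078, 0.0]
ft_force: [-0.2, -1.0, 2.1]
width: 0.169
grasp_force: 59.6
```

servo_tool --steps "0 0 0 0; 0 0 0 0; 0 0 0 0; 0 0 0 0; 0 0 0 0"

```text
time_s: 17.53
tcp_pos: [0.5028, 0.2675, 0.0111]
eef_rot: [-0.0, 0.997, 0.078, 0.0]
ft_force: [-0.6, -1.6, 5.2]
width: 0.175
grasp_force: 59.8
```

```bash
python3 go.py .503 .267 .15 .156
```

```text
t 17.53 tcp [0.5028 0.2675 0.0111] yaw 0.1557 tilt [0.0005 0.0002] d mm [   0.2    0.5 -138.9] turn -0.0003 w 0.175 gf 59.8 F [-0.6 -1.6  5.2] q7 -2.42
```

servo_tool --steps "0 0 -15 0; 0 0 -27 0; 0 0 -27 0; 0 0 -27 0; 0 0 -27 0"

```text
time_s: 17.95
tcp_pos: [0.5014, 0.2669, 0.1349]
eef_rot: [0.0, 0.997, 0.078, -0.001]
ft_force: [0.1, -0.6, -4.4]
width: 0.173
grasp_force: 58.8
```

servo_tool --steps "0 0 0 0.026; 0 0 0 0.026; 0 0 0 0.026; 0 0 0 0.026; 0 0 0 0.026"

```text
time_s: 18.37
tcp_pos: [0.5014, 0.2666, 0.1322]
eef_rot: [0.001, 1.0, 0.012, -0.001]
ft_force: [-0.6, -0.1, -3.1]
width: 0.174
grasp_force: 59.0
```

```bash
python3 go.py .6488 .0635 .13 .026
```

```text
t 18.37 tcp [0.5014 0.2666 0.1322] yaw 0.0233 tilt [-0.0028 -0.0013] d mm [142.6 206.5   2.1] turn -0.0027 w 0.174 gf 59.0 F [-0.6 -0.1 -3.1] q7 -2.42
```

servo_tool --steps "10 15 -1 0; 15 22 0 0; 15 22 0 0; 15 22 0 0; 15 22 0 0"

```text
time_s: 18.78
tcp_pos: [0.5749, 0.1651, 0.1335]
eef_rot: [0.0, 1.0, 0.013, -0.001]
ft_force: [0.6, -0.1, -2.9]
width: 0.172
grasp_force: 58.9
```

servo_tool --steps "15 22 0 0; 15 22 0 0; 15 22 0 0; 15 22 0 0; 12 15 0 0"

```text
time_s: 19.2
tcp_pos: [0.6502, 0.0617, 0.133]
eef_rot: [0.001, 1.0, 0.011, -0.001]
ft_force: [0.3, -1.2, -2.7]
width: 0.173
grasp_force: 58.9
```

servo_tool --steps "0 0 0 0; 0 0 0 0; 0 0 0 0; 0 0 0 0; 0 0 0 0"

```text
time_s: 19.62
tcp_pos: [0.6489, 0.0668, 0.1346]
eef_rot: [-0.0, 1.0, 0.014, -0.0]
ft_force: [-0.0, 0.7, -2.6]
width: 0.179
grasp_force: 59.0
```

```bash
python3 go.py .6488 .0635 .1015 .026; python3 -c "
from h import *
t=robot.read_camera('top');s=robot.read_camera('side')
cv2.imwrite('pics/top1.png',t);cv2.imwrite('pics/side1.png',s)
cv2.imwrite('pics/i.png',np.hstack([crop(t,225,150,75,85,5),crop(s,200,175,110,115,425/115.)]))"
```

```text
t 19.62 tcp [0.6489 0.0668 0.1346] yaw 0.028 tilt [-0.0008  0.0006] d mm [-0.2  3.3 33.1] turn 0.002 w 0.179 gf 59.0 F [-0.   0.7 -2.6] q7 -2.01
```

View pics/i.png

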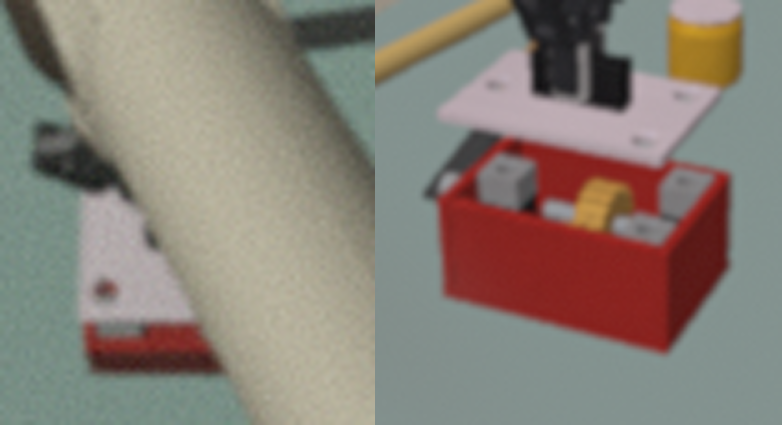

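In the final crop the cover sits flat over the housing. Side-view cover holes are at crop (499,86), (645,141) and (686,96), with boss holes below them at (508,168), (652,229) and (688,182). The arm covers most of the top view except hole 0 at (105,290). I'll now fit box silhouettes to colour masks to get the offset.

```bash
cat > sil.py <<'E'
from m import *
from scipy.optimize import minimize
def box(a,b,z0,z1): return [[x,y,z] for x in(-a,a) for y in(-b,b) for z in(z0,z1)]
def render(hull,shape,k=8):
    im=np.zeros((shape[0]*k,shape[1]*k),np.uint8)
    cv2.fillConvexPoly(im,np.int32(np.round(((hull+.5)*k-.5)*16)),255,cv2.LINE_8,4)
    return cv2.resize(im,shape[::-1],interpolation=cv2.INTER_AREA)/255.
def hullof(mask,roi):
    x,y,w,h=roi; q=mask[y:y+h,x:x+w]
    n,l,st,_=cv2.connectedComponentsWithStats(q.astype(np.uint8)); i=1+st[1:,4].argmax()
    k=4; return l==i
def fit(im,cam,roi,kind,model,v0,yaw=None):
    f=cv2.resize(im[roi[1]:roi[1]+roi[3],roi[0]:roi[0]+roi[2]],None,fx=4,fy=4,interpolation=cv2.INTER_CUBIC).astype(int)
    f=cv2.GaussianBlur(f.astype(np.float32),(0,0),3)
    b,g,r=f[...,0],f[...,1],f[...,2]
    mk=(r-g>30)&(r-b>30)&(g<.45*r) if kind=="red" else (r>165)&(r-g>-3)&(b>150)
    n,l,st,_=cv2.connectedComponentsWithStats(mk.astype(np.uint8)); i=1+st[1:,4].argmax()
    pts=np.argwhere(l==i)[:,::-1].astype(np.int32); H=cv2.convexHull(pts)
    M=np.zeros(mk.shape,np.uint8); cv2.fillConvexPoly(M,H,1); M=M.astype(float)
    full=lambda v:np.r_[v[:2],yaw if yaw is not None else v[2]]
    def cost(v):
        P=proj(cam,place(full(v),model)); P=((P-roi[:2]+.5)*4-.5).astype(np.float32)
        h=cv2.convexHull(P)[:,0]
        Rn=render(h,M.shape,2); return np.abs(Rn-M).sum()/M.sum()
    n=2 if yaw is not None else 3
    s0=np.vstack([v0[:n]]+[np.array(v0[:n])+d for d in np.diag([.006,.006,.04])[:n,:n]])
    r=minimize(cost,v0[:n],method="Nelder-Mead",options=dict(initial_simplex=s0,xatol=5e-5,fatol=1e-5,maxiter=300))
    print(cam,kind,full(r.x).round(4),"mismatch",round(r.fun,4)); return full(r.x)
if __name__=="__main__":
    t1=cv2.imread("pics/top1.png");s1=cv2.imread("pics/side1.png")
    hb=box(75,50,0,70); h0=[.648,.064,.026]
    fit(t,"top",(230,155,60,80),"red",hb,h0)
    fit(s,"side",(205,200,105,75),"red",hb,h0); 
    c0=[.503,.267,.156]
    fit(t,"top",(160,210,60,70),"w",box(70,45,0,6),c0)
    fit(s,"side",(225,295,110,65),"w",box(70,45,0,6),c0)
    fit(s,"side",(225,295,110,65),"w",box(70,45,6,6.01),c0)
    for z0 in(123.5,129.5): fit(s1,"side",(210,175,95,50),"w",box(70,45,z0,129.5),[.649,.067,.028]); fit(s1,"side",(210,175,95,50),"w",box(70,45,z0,129.5),[.649,.067,.028],yaw=.028)
E
python3 sil.py
```

```text
top red [0.655  0.0624 0.0371] mismatch 4.094
side red [0.652 0.058 0.052] mismatch 0.074
top w [0.5053 0.2696 0.1702] mismatch 0.1029
side w [0.504  0.2616 0.1535] mismatch 0.073
side w [0.5027 0.2666 0.1524] mismatch 0.0227
side w [0.6531 0.0613 0.0284] mismatch 0.0725
side w [0.654  0.0615 0.028 ] mismatch 0.0722
side w [0.6494 0.0697 0.0253] mismatch 0.0639
side w [0.6497 0.07   0.028 ] mismatch 0.0636
```

```bash
python3 - <<'E'
from m import *
t1=cv2.imread("pics/top1.png");s1=cv2.imread("pics/side1.png")
def c(im,u,v): print((u,v),np.median(im[v-1:v+2,u-1:u+2].reshape(-1,3),0))
print("top");[c(t,*p) for p in[(215,230),(177,240),(200,230),(247,200),(262,222),(252,171),(270,205)]]
print("side");[c(s,*p) for p in[(210,290),(250,312),(300,335),(245,240),(287,245),(265,220)]]
print("side1");[c(s1,*p) for p in[(225,205),(260,208),(290,205),(240,190),(245,240),(287,245)]]
E
```

```text
top
(215, 230) [133. 140. 118.]
(177, 240) [170. 170. 178.]
(200, 230) [167. 166. 174.]
(247, 200) [ 46.  78. 114.]
(262, 222) [33. 36. 68.]
(252, 171) [ 47.  50. 124.]
(270, 205) [ 36.  41. 124.]
side
(210, 290) [136. 140. 127.]
(250, 312) [164. 159. 172.]
(300, 335) [170. 164. 180.]
(245, 240) [ 30.  34. 132.]
(287, 245) [22. 25. 89.]
(265, 220) [ 30.  34. 133.]
side1
(225, 205) [175. 168. 185.]
(260, 208) [179. 172. 189.]
(290, 205) [130. 131. 127.]
(240, 190) [163. 158. 173.]
(245, 240) [ 31.  35. 136.]
(287, 245) [24. 26. 92.]
```

```bash
python3 - <<'E'
s=open('sil.py').read()
s=s.replace('(r-g>30)&(r-b>30)&(g<.45*r)','(g<88)&(r-g>8)').replace('(r>165)&(r-g>-3)&(b>150)','(r>150)&(r-g>-4)').replace('(0,0),3)','(0,0),2)')
open('sil.py','w').write(s)
E
python3 sil.py
```

```text
top red [0.6508 0.0651 0.0328] mismatch 0.0199
side red [0.6502 0.0601 0.0199] mismatch 0.0238
top w [0.5033 0.2695 0.1536] mismatch 0.015
side w [0.5028 0.2646 0.1539] mismatch 0.0095
side w [0.5016 0.2699 0.1532] mismatch 0.0613
side w [0.6514 0.0653 0.0308] mismatch 0.3862
side w [0.6514 0.0652 0.028 ] mismatch 0.3861
side w [0.6482 0.074  0.0341] mismatch 0.4475
side w [0.6477 0.0752 0.028 ] mismatch 0.4469
```

```bash
sed -i 's/(r>150)&(r-g>-4)/(r>150)\&(r-g>-4)\&(b>140)/' sil.py; python3 sil.py | tail -4
```

```text
side w [0.6521 0.0634 0.0436] mismatch 0.034
side w [0.6521 0.0629 0.028 ] mismatch 0.0346
side w [0.6486 0.0719 0.0402] mismatch 0.1218
side w [0.6483 0.0723 0.028 ] mismatch 0.1212
```

servo_tool --steps "0.5 1 5 0; 0.5 1 7 0; 0.5 1 7 0; 0 0.8 7 0; 0 0 4 0"

```text
time_s: 20.13
tcp_pos: [0.6506, 0.0606, 0.103]
eef_rot: [0.0, 1.0, 0.013, -0.001]
ft_force: [-0.4, -0.8, -2.3]
width: 0.175
grasp_force: 59.0
```

servo_tool --steps "0 0 0 0; 0 0 0 0; 0 0 0 0; 0 0 0 0; 0 0 0 0"

```text
time_s: 20.55
tcp_pos: [0.6517, 0.0615, 0.1053]
eef_rot: [-0.0, 1.0, 0.013, 0.0]
ft_force: [-0.5, -0.1, -1.8]
width: 0.176
grasp_force: 59.0
```

servo_tool --steps "0 0 0 0; 0 0 0 0; 0 0 0 0; 0 0 0 0; 0 0 0 0"

```text
time_s: 20.97
tcp_pos: [0.6514, 0.0613, 0.1049]
eef_rot: [0.0, 1.0, 0.013, 0.0]
ft_force: [0.7, 0.2, -2.8]
width: 0.177
grasp_force: 59.0
```

```bash
cat > chk.py <<'E'
import sil,go
from sil import *
go.go(.6503,.063,.1011,.027)
st=robot.state(); z=st["tcp_pos"][2]*1e3-11.1; T=st["tcp_pos"]
t1=robot.read_camera("top");s1=robot.read_camera("side")
cv2.imwrite("pics/top2.png",t1);cv2.imwrite("pics/side2.png",s1)
sil.fit(s1,"side",(205,185,100,50),"w",box(70,45,z,z+6),[.651,.061,.027])
sil.fit(s1,"side",(205,185,100,50),"w",box(70,45,z,z+6),[.651,.061,.027],yaw=.027)
H=lambda z:[[54,0,z],[-54,30,z],[-54,-30,z]]
def dark(im,p,rad):
    p=np.array(p,float)
    g=cv2.GaussianBlur(im,(0,0),.6).astype(float).sum(2)
    for _ in range(4):
        yy,xx=np.mgrid[int(p[1])-8:int(p[1])+9,int(p[0])-8:int(p[0])+9]
        w=np.exp(-((xx-p[0])**2+(1.5*(yy-p[1]))**2)/(2*rad**2)); v=g[yy,xx]
        ref=np.percentile(v[w>.1],85); d=np.clip(ref-v-25,0,None)*w
        p=np.array([(d*xx).sum(),(d*yy).sum()])/d.sum()
    return p
def holes(im,cam,v,z,name):
    pr=proj(cam,place(v,H(z))); ob=np.array([dark(im,p,2.2) for p in pr])
    f=lambda q:(proj(cam,place([q[0],q[1],v[2]],H(z)))-ob).ravel()
    r=least_squares(f,v[:2],loss="soft_l1",f_scale=.3); print(name,r.x.round(4),"res",f(r.x).round(2))
holes(s,"side",[.5028,.2646,.154],4,"cover0 side"); holes(s1,"side",[.6505,.0605,.027],z+4,"cover now side")
holes(s,"side",[.6502,.0601,.026],70,"threads side0");holes(t,"top",[.6505,.0651,.028],70,"threads top0"); holes(t,"top",[.5033,.2695,.154],4,"cover0 top")
p=proj("top",place([.6505,.0651,.027],H(z+4)))[1]; print("hole0 top pred",p,"obs",dark(t1,p,2.2))
E
python3 chk.py
```

```text
t 20.97 tcp [0.6514 0.0613 0.1049] yaw 0.0258 tilt [ 0.0001 -0.    ] d mm [-1.1 -1.7  3.8] turn -0.0012 w 0.177 gf 59.0 F [ 0.7  0.2 -2.8] q7 -2.02
side w [0.6537 0.058  0.0379] mismatch 0.0286
side w [0.6537 0.0583 0.027 ] mismatch 0.0315
cover0 side [0.504  0.2658] res [ 0.4   0.18 -0.19 -0.14 -0.07  0.03]
cover now side [0.6539 0.0598] res [ 0.08  0.08 -0.69 -0.46  0.31  0.29]
threads side0 [0.6567 0.0508] res [-1.79  2.66 -0.01 -2.36  6.4  -0.02]
threads top0 [0.6489 0.0663] res [ 0.02  0.02 -0.14  0.04  0.11 -0.06]
cover0 top [0.5035 0.271 ] res [ 0.    0.09  0.15 -0.06 -0.15 -0.02]
hole0 top pred [248.01335957 210.12811686] obs [247.84120597 209.79400847]
```

Cameras and robot readings agree within about 2 mm. The correction is roughly −2 mm in x, +1.7 mm in y and 4 mm down.

servo_tool --steps "-0.5 -0.5 1 0; -0.5 -0.5 1 0; -0.5 -0.5 1 0; -0.6 -0.2 1 -0.001; 0 0 0 0"

```text
time_s: 21.48
tcp_pos: [0.6488, 0.0631, 0.1004]
eef_rot: [-0.0, 1.0, 0.014, -0.0]
ft_force: [0.4, 0.1, -3.1]
width: 0.175
grasp_force: 59.0
```

servo_tool --steps "0 0 0 0; 0 0 0 0; 0 0 0 0; 0 0 0 0; 0 0 0 0"

```text
time_s: 21.9
tcp_pos: [0.6493, 0.063, 0.1009]
eef_rot: [-0.0, 1.0, 0.013, 0.0]
ft_force: [0.6, 1.1, -3.0]
width: 0.178
grasp_force: 59.0
```

```bash
python3 chk.py; python3 - <<'E'
from m import *
# thread holes in side0: local darkest blob near predicted pixels, 4x upsampled
g=cv2.GaussianBlur(s,(0,0),.7).astype(np.float32).sum(2)
for X in([54,0,70],[-54,30,70],[-54,-30,70]):
    p=proj("side",place([.6498,.0605,.026],[X]))[0]; x,y=np.round(p).astype(int)
    w=g[y-3:y+4,x-4:x+5]; print(p.round(1)); print(w.astype(int))
E
```

```text
t 21.9 tcp [0.6493 0.063  0.1009] yaw 0.0268 tilt [0.0002 0.    ] d mm [ 1.   0.  -0.2] turn -0.0002 w 0.178 gf 59.0 F [ 0.6  1.1 -3. ] q7 -2.02
side w [0.6517 0.0602 0.0324] mismatch 0.0345
side w [0.6514 0.0601 0.027 ] mismatch 0.0352
cover0 side [0.504  0.2658] res [ 0.4   0.18 -0.19 -0.14 -0.07  0.03]
cover now side [0.6522 0.0615] res [ 0.41  0.36 -0.91 -0.47  0.06  0.1 ]
threads side0 [0.6567 0.0508] res [-1.79  2.66 -0.01 -2.36  6.4  -0.02]
threads top0 [0.6489 0.0663] res [ 0.02  0.02 -0.14  0.04  0.11 -0.06]
cover0 top [0.5035 0.271 ] res [ 0.    0.09  0.15 -0.06 -0.15 -0.02]
hole0 top pred [248.08987324 210.43753837] obs [247.62730669 211.05270908]
[235.1 219.9]
[[276 317 342 339 321 302 285 274 267]
 [321 353 369 370 364 360 353 345 335]
 [354 363 361 359 364 373 379 378 373]
 [369 360 342 337 346 363 374 379 376]
 [373 360 345 339 347 360 370 371 363]
 [369 365 357 356 361 368 369 356 333]
 [360 360 360 361 365 366 356 329 294]]
[273.2 236.2]
[[319 335 345 341 330 316 305 295 286]
 [369 369 372 371 369 367 361 346 323]
 [387 373 363 363 371 380 384 378 365]
 [384 361 340 335 349 366 377 382 380]
 [376 357 335 328 342 357 368 375 376]
 [357 353 343 342 350 362 371 374 365]
 [316 327 333 335 344 357 367 366 346]]
[284.  223.2]
[[291 325 339 338 334 334 334 332 331]
 [325 354 365 364 361 359 352 341 333]
 [355 366 365 365 371 375 375 369 363]
 [369 362 346 345 356 367 376 381 379]
 [376 363 345 340 348 360 371 377 374]
 [373 366 357 354 359 366 372 373 360]
 [363 363 362 362 366 370 370 362 335]]
```

```bash
python3 - <<'E'
from m import *
H=[[54,0,70],[-54,30,70],[-54,-30,70]]
fit("threads side",[("side",H,np.array([(233.85,220.4),(271.8,236.6),(282.8,223.6)]))],[.65,.06,.026])
E
```

```text
threads side [0.6515 0.0635 0.0248] res px [-0.  -0.1  0.1  0.1 -0.   0. ]
```

The top view now puts cover hole 0 and its thread within about 0.2 mm, and the side view agrees within 1–2 mm. The plate is level, its underside is about 20 mm above the rim, and the force reading is only its own weight. Handing in.

```bash
python3 -c "
from station import robot
print(robot.finish_job())"
```

```text
the job is handed in; nothing more can be done
None
```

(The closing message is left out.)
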